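# Seat the stoppers, then hold the lift's dead-man lever at creep

### The arm

A 6-joint arm with a two-finger parallel gripper is mounted at the origin on the work surface. World frame = base frame: x ahead of the robot, y to its left, z up, the work surface at z = 0. Lengths are in m, angles in rad, forces in N, time in s.
With the tool pointing down it reaches from about 0.375 to 0.75 m from the base axis. Payload 9 kg.
Tool frame: the origin (TCP) lies at the very end of the fingers, on their centre line; the grasp point (between the pads) lies 19 mm behind it; z points along the fingers, y is the line along which they close (so a half turn about z gives the same grasp; the last joint's range is limited). The gripper opens to 85 mm and grips with 20 to 120 N. Pads are 22 mm wide; open, the fingers measure 114 mm over their backs; the gripper's body (76 mm by 85 mm) begins 54 mm behind the grasp point. The pads swing forward as they close: fully open they stand 13 mm farther back than shut.
Start: joints at [-1.515, 0.104, 0.097, 1.564, 0, 1.353], TCP at [0.162, -0.578, 0.231] pointing down, gripper open.
Joint ranges: [-2.99, 2.99], [-0.84, 1.86], [-1.1, 1.16], [-1.84, 2.11], [-1.51, 1.56], [-3.14, 3.14]. Speed limits (rad/s): [2.22, 2.22, 2.57, 3.14, 3.14, 3.14].

### API

Orientations are given as a rotation vector (axis times angle).
In Python, from bench import readout, vision, job gives the robot as it stands.
- The arm moves only by the tool arm_command, never from a script. Its argument "series" is a list that holds one entry, the list of rows, each a list of 7 numbers: the shift along the world's x, y, z normalised to -1 to 1, where 1 is 0.75 m, then the turn, a rotation vector about the world's x, y, z normalised to -1 to 1, where 1 is pi rad, then the opening, from 0 (shut) to 1 (fully open). In form: [[[x, y, z, wx, wy, wz, claw], ...]]. A call has 1 to 5 rows; each row shifts and turns the commanded pose from where the row before left it; what a row does not reach is not made up. A row lasts 1/10 s, in which the tool goes at most 50 mm and 8.59 degrees, less where a joint would pass 70% of its speed; a pose out of reach is approached as far as the arm can. A call with a number of a shift or a turn outside -1 to 1 is refused whole. A call with a gripper value outside its range is refused whole. The fingers move at their own pace and stop on an object; "grip_force" is the grip in N (left out, the last holds). Time passes only in rows, so rows that do not move let the fingers close. It gives the time, the measured TCP pose, the force, the opening and the grip force at its end, in the units of the state.
- readout.get_obs(): the state, without advancing time (a new reading comes with each control period).
- vision.capture(name): name is "scene" or "top"; returns a dict with "color" (400x640x3 uint8, red, green, blue), "K" (3x3 intrinsics, pixels), "dist" ([k1, k2, p1, p2, k3] as OpenCV has them; the pictures are not rectified), "R" (3x3) and "t" (3): a world point X has camera coordinates R X + t. Camera axes: x right, y down, z forward; pixel columns grow to the right and rows downward; lengths in m; the calibration is good to about 2 mm. A picture is of the moment at which its call begins. There is no depth.
- job.job_done(): hands the job in; it is judged then, once.
The state is a dict: "clock": time; "joint_pos": joint angles; "qd": joint speeds; "joint_efforts": joint torques, N m; "tcp_pos": TCP position; "tool_rot": TCP orientation; "wrist_force": force on the tool from outside, world axes, zero at the start; "torque": the same for the moment, N m; "gripper_width": finger opening in m; "grip_force": force on a finger pad.
Only numpy, scipy, OpenCV 4.12 (cv2) and the standard library are available. Lean on these libraries where they do the work, as an engineer would, in place of code of your own. Each camera call takes 0.05 s, during which the arm holds its last target. There are 200 camera calls.

### The job

The three stoppered bottles on the lift table are about to go up: push every stopper that stands proud fully home on its bottle's lip, without tipping or shifting the bottles. Only then press the rubber paddle of the lift's spring-loaded lever half-way down (creep speed, paddle level with the index pin beside it), never right to the bottom, and finish while still holding it there with the arm. Leave everything else where it is.

Things in the scene. Friction and masses are not known exactly. Their poses are not given: they have to be found in the camera images.
- lift: small lift table, folded down and fixed to the bench: 160 (x) x 350 (y) mm, the top of its platform 50 mm above the bench, with a lip 8 mm high all round. Origin at the centre of its underside, z up. The three bottles stand in a row along its y axis, about 110 mm apart
- pedestal: fixed control pedestal of the lift: steel base plate 220 (x) x 120 (y) x 12 mm. Origin at the centre of its underside. A lever runs along its x axis: the hinge is at x = +60, y = 0, height 75 mm, in grey cheeks up to 97 mm high; the rubber paddle is at the -x end. Nothing else on it is touched
- lever (a joint): angle of the spring-loaded dead-man lever: 0 released, 0.36 rad at the bottom of its stroke, 0.18 half-way. It is a hinge; the paddle's centre is 120 mm from the hinge, so half-way is about 21 mm down at the paddle. The spring always drives it back to 0: about 4 N at the paddle to start, 8 N half-way, 12 N at the bottom
- paddle (a point): flat black rubber paddle on the end of the lever, 45 x 46 mm, 12 mm thick. Origin at the centre of its top face, z out of that face. Its top is about 102 mm above the bench released, 81 mm and level half-way, 59 mm at the bottom. Press it straight down at its centre
- index_top (a point): top centre of a fixed thin steel index pin (10 mm thick, 81 mm high) standing 45 mm to the +y side of the paddle's centre; the paddle's top face is level with this pin's top at half-way
- bottle_a: squat green glass bottle, 72 mm across, 160 mm high to its lip, about 0.6 kg, standing loose on the lift. Origin under its centre, z up
- stopper_a (a joint): how far the stopper of bottle_a is pushed in: 0 = 14 mm proud, 0.014 = fully home (head down on the lip). It slides stiffly along the bottle's axis, needs about 6 N, and stays where it is left
- stopper_a_top (a point): centre of the top of bottle_a's stopper: a round dark wood head 31 mm across, 18 mm high on a cork shank 19 mm across. Fully home this point is 178 mm above the bottle's underside; proud it is 8 to 14 mm higher and cork shows between lip and head
- bottle_b: squat green glass bottle, 72 mm across, 160 mm high to its lip, about 0.6 kg, standing loose on the lift. Origin under its centre, z up
- stopper_b (a joint): how far the stopper of bottle_b is pushed in: 0 = 14 mm proud, 0.014 = fully home (head down on the lip). It slides stiffly along the bottle's axis, needs about 6 N, and stays where it is left
- stopper_b_top (a point): centre of the top of bottle_b's stopper: a round dark wood head 31 mm across, 18 mm high on a cork shank 19 mm across. Fully home this point is 178 mm above the bottle's underside; proud it is 8 to 14 mm higher and cork shows between lip and head
- bottle_c: squat green glass bottle, 72 mm across, 160 mm high to its lip, about 0.6 kg, standing loose on the lift. Origin under its centre, z up
- stopper_c (a joint): how far the stopper of bottle_c is pushed in: 0 = 14 mm proud, 0.014 = fully home (head down on the lip). It slides stiffly along the bottle's axis, needs about 6 N, and stays where it is left
- stopper_c_top (a point): centre of the top of bottle_c's stopper: a round dark wood head 31 mm across, 18 mm high on a cork shank 19 mm across. Fully home this point is 178 mm above the bottle's underside; proud it is 8 to 14 mm higher and cork shows between lip and head
- cup: bystander, leave alone: white ceramic tasting cup, 68 mm across, 75 mm high, near the lift; origin under its centre
- cork: bystander, leave alone: loose cork standing on end, 22 mm across, 40 mm high, beside the pedestal; origin under its centre
- corkscrew: bystander, leave alone: folded corkscrew lying flat, about 140 mm long and 14 mm high, in front of the lift; origin under its centre
- collar: bystander, leave alone: steel drip collar (ring) lying flat, 36 mm across, 16 mm high, beside the pedestal; origin under its centre
- bung: bystander, leave alone: round light wood bung, 50 mm across, 35 mm high, beyond the pedestal; origin under its centre

How it is judged:
By the outcome, as a careful person would: the job done as asked, in the order asked, and still so for the second after the job is handed in, while the arm keeps its last pose, push and grip.
It also fails if it takes over 45 s, if anything falls off the work surface, if the arm or the gripper's body presses on something with over 40 N, if the wrist force passes 120 N, or if a joint passes its speed limit or range.

## Working session

There is one attempt and no reset: what is moved stays moved. The work goes in short steps, Python scripts to look and compute and a tool call to move; the robot and the scene stay as the last step left them, time stands still between calls to the robot, and variables do not carry over. Pictures are saved under pics/ and viewed, at most 10 in all, crops included, and the job is handed in when it is done.

Besides the shell and the picture viewer there is one more tool, called after ">>>" as name([rows], argument=value, ...), one row to a line, values as JSON. arm_command: Moves the arm, as the interface text tells. Scaled input: -1 to 1 covers 0.75 m each way for a shift and pi rad each way for a turn. Its arguments: {"type":"object","properties":{"series":{"type":"array"},"grip_force":{"type":"number"}},"required":["series"]}

```bash
mkdir -p pics
python3 - <<'E'
from bench import readout, vision
import cv2, numpy as np, pickle
o=readout.get_obs();print({k:np.round(v,3) for k,v in o.items()})
for n in("scene","top"):
    c=vision.capture(n);pickle.dump(c,open(n+".pkl","wb"));cv2.imwrite(f"pics/{n}1.png",c["color"][:,:,::-1])
    print(n,c["K"],c["dist"],"campos",-c["R"].T@c["t"],c["R"])
E
```

```text
{'clock': np.float64(0.0), 'joint_pos': array([-1.515,  0.105,  0.096,  1.564,  0.   ,  1.353]), 'qd': array([ 0.001, -0.001, -0.   , -0.001,  0.002,  0.   ]), 'joint_efforts': array([-0.0000e+00, -5.5693e+01,  5.0364e+01,  1.7000e-02, -0.0000e+00,
        0.0000e+00]), 'tcp_pos': array([ 0.162, -0.577,  0.231]), 'tool_rot': array([-3.111, -0.429, -0.   ]), 'wrist_force': array([-0.261,  0.31 ,  0.152]), 'torque': array([-0.016, -0.026, -0.002]), 'grip_force': np.float64(0.0), 'gripper_width': np.float64(0.085)}
scene [[459.58576131   0.         319.24622118]
 [  0.         459.58576131 198.5198195 ]
 [  0.           0.           1.        ]] [0.02024451 0.         0.         0.         0.        ] campos [1.15709468 0.43220936 0.65264228] [[-0.54180079  0.84048611 -0.00591591]
 [ 0.47782655  0.3022146  -0.82483218]
 [-0.69147212 -0.44972151 -0.56534669]]
top [[496.09199273   0.         320.10706442]
 [  0.         496.09199273 204.44691936]
 [  0.           0.           1.        ]] [-0.02929632  0.          0.          0.          0.        ] campos [0.4001292  0.01864181 1.21843204] [[-0.02212937 -0.99968458 -0.01187576]
 [-0.98730786  0.02372091 -0.15703666]
 [ 0.15726883  0.00824991 -0.98752137]]
```

View pics/scene1.png

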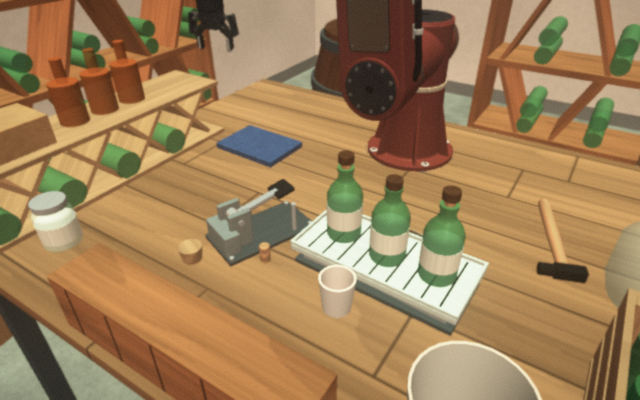

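View pics/top1.png

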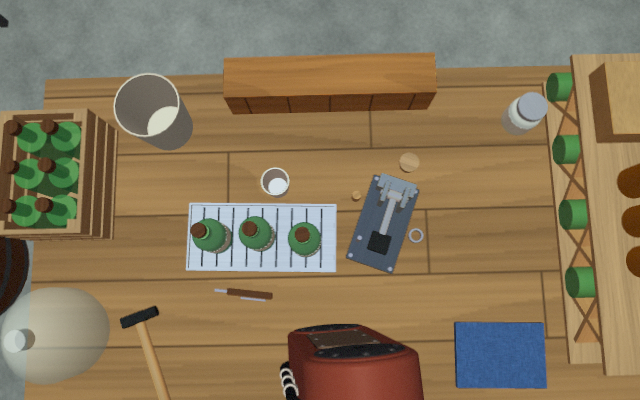

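The scene view shows the bottles with stoppers at about (346,158), (394,183) and (452,195), the paddle at (283,188) and the pin at (294,215). In the top view the stoppers are at (198,231), (250,229) and (302,231), and the paddle is at (380,243). I'll zoom in on both.

Run:
```python
import cv2
a=cv2.imread("pics/scene1.png");b=cv2.imread("pics/top1.png")
A=cv2.resize(a[140:270,200:480],None,fx=2.85,fy=2.85,interpolation=cv2.INTER_CUBIC)
cv2.imwrite("pics/sc.png",cv2.resize(a[145:245,320:470],None,fx=5.3,fy=5.3,interpolation=cv2.INTER_CUBIC))
cv2.imwrite("pics/tc.png",cv2.resize(b[160:290,180:430],None,fx=3.2,fy=3.2,interpolation=cv2.INTER_CUBIC))
```

```text
(no output)
```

View pics/sc.png

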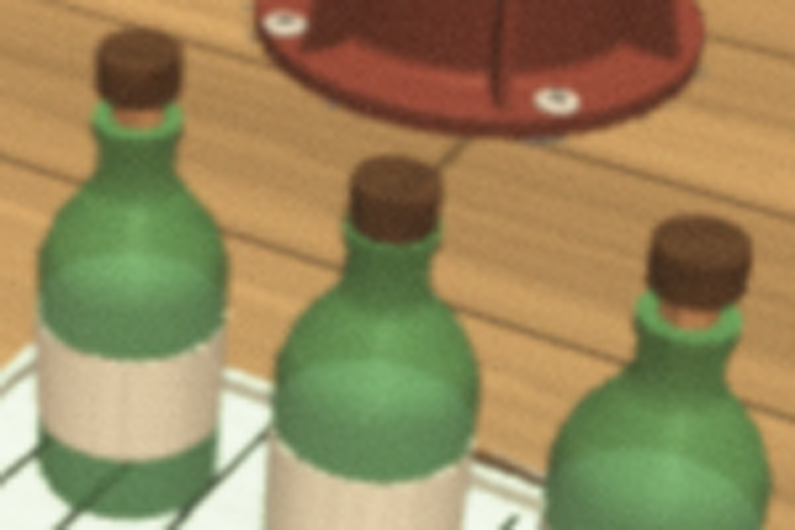

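View pics/tc.png

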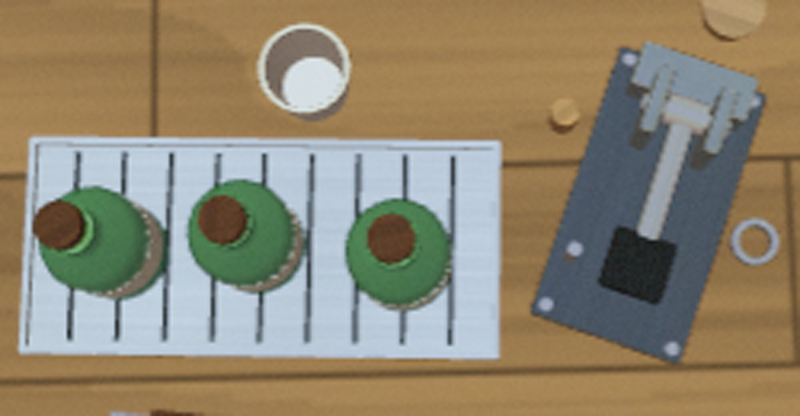

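```bash
cat > h.py <<'E'
import cv2, numpy as np, pickle
C={n:pickle.load(open(f"{n}.pkl","rb")) for n in("scene","top")}
def und(n,p):
    c=C[n];return cv2.undistortPoints(np.array([[p]],float),c["K"],c["dist"])[0,0]
def tri(ps,pt):
    P=[np.c_[C[n]["R"],C[n]["t"]] for n in("scene","top")]
    X=cv2.triangulatePoints(P[0],P[1],und("scene",ps),und("top",pt))[:,0];return X[:3]/X[3]
def ray(n,p,z):
    c=C[n];o=-c["R"].T@c["t"];d=c["R"].T@np.r_[und(n,p),1];return o+d*(z-o[2])/d[2]
E
python3 - <<'E'
from h import *
f=lambda p,s,o:((np.array(p)+.5)/s-.5+np.array(o))
sc=lambda *p:f(p,5.3,(320,145)); tc=lambda *p:f(p,3.2,(180,160))
for nm,s,t,z in(("right-top(left scene)",sc(140,46),tc(391,237),.24),("mid",sc(397,178),tc(223,218),.228),("far",sc(700,238),tc(59,223),.24)):
    print(nm,np.round(tri(s,t),4),[np.round(ray(n,p,z),4) for n,p in(("scene",s),("top",t))])
print("pad top",ray("top",tc(638,264),.102),"tri",tri((283,188),tc(638,264)))
print("pin",ray("top",tc(574,249),.081)); print("hinge",ray("top",tc(687,112),.083))
for q in((548,305),(672,350),(630,60),(755,103)): print("plate corner bolt",ray("top",tc(*q),.012))
for q in((31,138),(500,142),(500,357),(20,353)): print("lift corner",ray("top",tc(*q),.058))
# platform bottle bottoms unseen
E
```

```text
right-top(left scene) [0.4984 0.0642 0.2383] [array([0.5013, 0.0655, 0.24  ]), array([0.4982, 0.0643, 0.24  ])]
mid [0.5138 0.1706 0.2272] [array([0.5149, 0.1713, 0.228 ]), array([0.5138, 0.1703, 0.228 ])]
far [0.5119 0.2712 0.2378] [array([0.5154, 0.272 , 0.24  ]), array([0.5116, 0.2708, 0.24  ])]
pad top [ 0.48886028 -0.10266888  0.102     ] tri [ 0.48788173 -0.101164    0.09801617]
pin [ 0.50237354 -0.05950749  0.081     ]
hinge [ 0.59982977 -0.14474735  0.083     ]
plate corner bolt [ 0.46656844 -0.04313384  0.012     ]
plate corner bolt [ 0.43058825 -0.13545121  0.012     ]
plate corner bolt [ 0.65430244 -0.11268878  0.012     ]
plate corner bolt [ 0.61810459 -0.20773942  0.012     ]
lift corner [0.59643545 0.33971034 0.058     ]
lift corner [ 0.58503288 -0.0090931   0.058     ]
lift corner [ 0.4272718  -0.00483101  0.058     ]
lift corner [0.43767807 0.34485433 0.058     ]
```

The outer two stoppers stand proud, with tops measured at z≈0.238. The middle one is home at 0.227. The paddle and pedestal geometry agree with each other. I'll move around at height with the fingers shut.

>>> arm_command([
  [[0.04,0.033,0.02,0,0,0.047,0],[0.04,0.033,0.02,0,0,0.047,0],[0.04,0.033,0.02,0,0,0.047,0],[0.04,0.033,0.02,0,0,0.047,0],[0.04,0.033,0.02,0,0,0.047,0]],
])

```text
clock: 0.6
tcp_pos: [0.3132, -0.4527, 0.3066]
tool_rot: [-2.743, -1.531, -0.0]
wrist_force: [0.0, -0.7, 0.7]
gripper_width: 0.0123
grip_force: 0.0
```

>>> arm_command([
  [[0.04,0.046,0,0,0,0.047,0],[0.04,0.046,0,0,0,0.047,0],[0.04,0.046,0,0,0,0.047,0],[0.04,0.046,0,0,0,0.047,0],[0.04,0.046,0,0,0,0.047,0]],
])

```text
clock: 1.1
tcp_pos: [0.4631, -0.2797, 0.3061]
tool_rot: [-2.006, -2.417, -0.0]
wrist_force: [0.2, -0.6, 0.2]
gripper_width: 0.0002
grip_force: 0.0
```

>>> arm_command([
  [[0.01,0.06,0,0,0,0.047,0],[0.01,0.06,0,0,0,0,0],[0.01,0.06,0,0,0,0,0],[0.01,0.06,0,0,0,0,0],[0.01,0.06,0,0,0,0,0]],
])

```text
clock: 1.6
tcp_pos: [0.4996, -0.0546, 0.3061]
tool_rot: [-1.83, -2.553, -0.0]
wrist_force: [0.2, -0.8, 0.2]
gripper_width: 0.0002
grip_force: 0.0
```

>>> arm_command([
  [[0,0.053,0,0,0,0,0],[0,0.053,0,0,0,0,0],[0,0.053,0,0,0,0,0],[0,0,-0.027,0,0,0,0],[0,0,-0.02,0,0,0,0]],
])

```text
clock: 2.1
tcp_pos: [0.4996, 0.0642, 0.2702]
tool_rot: [-1.827, -2.556, 0.0]
wrist_force: [1.2, -0.6, -0.3]
gripper_width: -0.0003
grip_force: 0.0
```

Run:
```python
from bench import vision
import cv2
a=vision.capture("scene")["color"][:,:,::-1];b=vision.capture("top")["color"][:,:,::-1]
A=cv2.resize(a[90:210,290:410],(480,480),interpolation=cv2.INTER_CUBIC);B=cv2.resize(b[190:270,260:340],(320,320),interpolation=cv2.INTER_CUBIC)
B=cv2.copyMakeBorder(B,0,160,0,0,0)
cv2.imwrite("pics/p1.png",cv2.hconcat([A,B]))
```

```text
(no output)
```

View pics/p1.png

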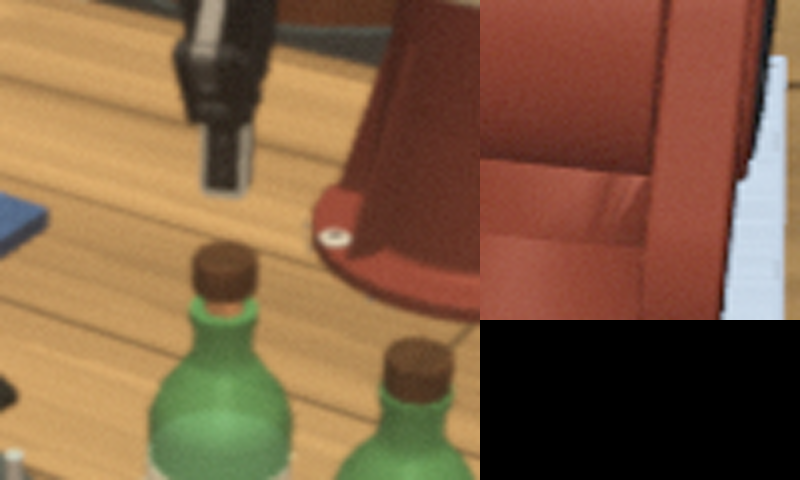

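The shut fingertips hang centred over the stopper (crop column 227 against 225). Now I'll lower them slowly.

>>> arm_command([
  [[0,0,-0.017,0,0,0,0],[0,0,-0.012,0,0,0,0],[0,0,-0.004,0,0,0,0],[0,0,-0.004,0,0,0,0],[0,0,-0.003,0,0,0,0]],
])

```text
clock: 2.7
tcp_pos: [0.4998, 0.0627, 0.2411]
tool_rot: [1.83, 2.553, 0.0]
wrist_force: [0.3, 0.4, -0.6]
gripper_width: 0.0001
grip_force: 0.0
```

>>> arm_command([
  [[0,0,-0.003,0,0,0,0],[0,0,-0.003,0,0,0,0],[0,0,-0.003,0,0,0,0]],
])

```text
clock: 3.0
tcp_pos: [0.5001, 0.0628, 0.2351]
tool_rot: [1.829, 2.553, 0.001]
wrist_force: [-1.5, -0.4, 5.7]
gripper_width: -0.0
grip_force: 3.1
```

>>> arm_command([
  [[0,0,-0.003,0,0,0,0],[0,0,-0.003,0,0,0,0],[0,0,-0.002,0,0,0,0]],
])

```text
clock: 3.3
tcp_pos: [0.5, 0.0628, 0.2292]
tool_rot: [1.829, 2.553, 0.001]
wrist_force: [-2.0, -0.0, 5.5]
gripper_width: -0.0002
grip_force: 3.0
```

>>> arm_command([
  [[0,0,-0.0015,0,0,0,0]],
])

```text
clock: 3.4
tcp_pos: [0.5, 0.0627, 0.2281]
tool_rot: [1.829, 2.552, 0.001]
wrist_force: [-1.9, -0.3, 5.5]
gripper_width: 0.0001
grip_force: 3.0
```

>>> arm_command([
  [[0,0,-0.001,0,0,0,0]],
])

```text
clock: 3.5
tcp_pos: [0.5003, 0.0627, 0.228]
tool_rot: [1.829, 2.552, 0.002]
wrist_force: [-2.5, 0.3, 14.1]
gripper_width: 0.0002
grip_force: 7.0
```

>>> arm_command([
  [[0,0,-0.0007,0,0,0,0]],
])

```text
clock: 3.6
tcp_pos: [0.5004, 0.0627, 0.228]
tool_rot: [1.828, 2.551, 0.002]
wrist_force: [-2.9, -0.1, 15.9]
gripper_width: 0.0004
grip_force: 7.8
```

It's home: 0.228, with a firm stop. Next is the far bottle.

>>> arm_command([
  [[0,0,0.01,0,0,0,0],[0,0,0.03,0,0,0,0],[0,0,0.03,0,0,0,0],[0.003,0.055,0,0,0,0,0],[0.003,0.055,0,0,0,0,0]],
])

```text
clock: 4.1
tcp_pos: [0.5049, 0.1456, 0.2795]
tool_rot: [1.833, 2.55, 0.002]
wrist_force: [0.5, -0.3, 0.0]
gripper_width: -0.0003
grip_force: 0.0
```

>>> arm_command([
  [[0.004,0.056,0,0,0,0,0],[0.003,0.056,0,0,0,0,0],[0.003,0.056,0,0,0,0,0],[0,0,-0.01,0,0,0,0],[0,0,0,0,0,0,0]],
])

```text
clock: 4.6
tcp_pos: [0.5112, 0.2719, 0.2697]
tool_rot: [-1.827, -2.555, 0.003]
wrist_force: [0.7, -0.5, -0.0]
gripper_width: 0.0001
grip_force: 0.0
```

Run:
```python
from bench import vision
import cv2
a=vision.capture("scene")["color"][:,:,::-1]
cv2.imwrite("pics/p2.png",cv2.resize(a[100:240,310:490],(720,560),interpolation=cv2.INTER_CUBIC))
```

```text
(no output)
```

View pics/p2.png

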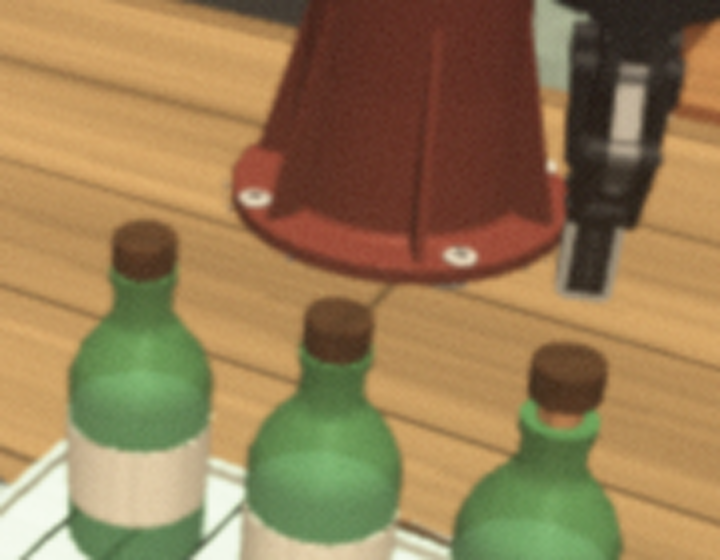

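The left stopper is now down with no cork showing. Over the right bottle the tip is at crop column 585. The lean of the bottle axis predicts about 582, so it is aligned. I'll lower it.

>>> arm_command([
  [[0,0,-0.017,0,0,0,0],[0,0,-0.013,0,0,0,0],[0,0,-0.004,0,0,0,0],[0,0,-0.003,0,0,0,0],[0,0,-0.003,0,0,0,0]],
])

```text
clock: 5.15
tcp_pos: [0.5118, 0.271, 0.241]
tool_rot: [1.83, 2.553, 0.0]
wrist_force: [-0.0, -1.1, 0.2]
gripper_width: -0.0002
grip_force: 0.0
```

>>> arm_command([
  [[0,0,-0.003,0,0,0,0],[0,0,-0.003,0,0,0,0],[0,0,-0.003,0,0,0,0]],
])

```text
clock: 5.45
tcp_pos: [0.512, 0.2714, 0.2351]
tool_rot: [1.829, 2.553, 0.002]
wrist_force: [-1.7, -1.4, 7.2]
gripper_width: 0.0002
grip_force: 3.1
```

>>> arm_command([
  [[0,0,-0.003,0,0,0,0],[0,0,-0.003,0,0,0,0],[0,0,-0.003,0,0,0,0]],
])

```text
clock: 5.75
tcp_pos: [0.512, 0.2714, 0.2284]
tool_rot: [1.829, 2.553, 0.002]
wrist_force: [-2.0, -0.9, 5.9]
gripper_width: -0.0001
grip_force: 3.1
```

>>> arm_command([
  [[0,0,-0.0015,0,0,0,0]],
])

```text
clock: 5.85
tcp_pos: [0.5123, 0.2714, 0.228]
tool_rot: [1.829, 2.552, 0.003]
wrist_force: [-3.9, -1.3, 15.4]
gripper_width: -0.0001
grip_force: 8.0
```

>>> arm_command([
  [[0,0,-0.0007,0,0,0,0]],
])

```text
clock: 5.95
tcp_pos: [0.5124, 0.2715, 0.228]
tool_rot: [1.829, 2.552, 0.004]
wrist_force: [-3.1, -2.4, 16.2]
gripper_width: -0.0001
grip_force: 7.5
```

>>> arm_command([
  [[0,0,0.01,0,0,0,0],[0,0,0.03,0,0,0,0],[0,0,0.03,0,0,0,0],[-0.0037,-0.0555,0,0,0,0,0],[-0.0037,-0.0555,0,0,0,0,0]],
])

```text
clock: 6.45
tcp_pos: [0.5064, 0.1879, 0.2791]
tool_rot: [1.826, 2.555, 0.001]
wrist_force: [0.4, -0.6, -0.2]
gripper_width: -0.0002
grip_force: 0.0
```

>>> arm_command([
  [[-0.0037,-0.0555,0,0,0,0,0],[-0.0037,-0.0555,0,0,0,0,0],[-0.0037,-0.0555,0,0,0,0,0],[-0.0037,-0.0555,0,0,0,0,0],[-0.0037,-0.0555,0,0,0,0,0]],
])

```text
clock: 6.95
tcp_pos: [0.492, -0.0216, 0.2786]
tool_rot: [1.829, 2.553, 0.0]
wrist_force: [1.2, 0.0, 0.4]
gripper_width: 0.0
grip_force: 0.0
```

>>> arm_command([
  [[-0.0037,-0.0555,0,0,0,0,0],[-0.0037,-0.0555,0,0,0,0,0],[0,0,-0.05,0,0,0,0],[0,0,-0.05,0,0,0,0],[0,0,0,0,0,0,0]],
])

```text
clock: 7.45
tcp_pos: [0.4843, -0.1025, 0.1985]
tool_rot: [-1.827, -2.547, 0.002]
wrist_force: [-1.6, 1.6, -0.3]
gripper_width: -0.0
grip_force: 0.0
```

Run:
```python
from bench import vision
import cv2
a=vision.capture("scene")["color"][:,:,::-1]
cv2.imwrite("pics/p3.png",cv2.resize(a[100:260,210:470],(780,480),interpolation=cv2.INTER_CUBIC))
```

```text
(no output)
```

View pics/p3.png

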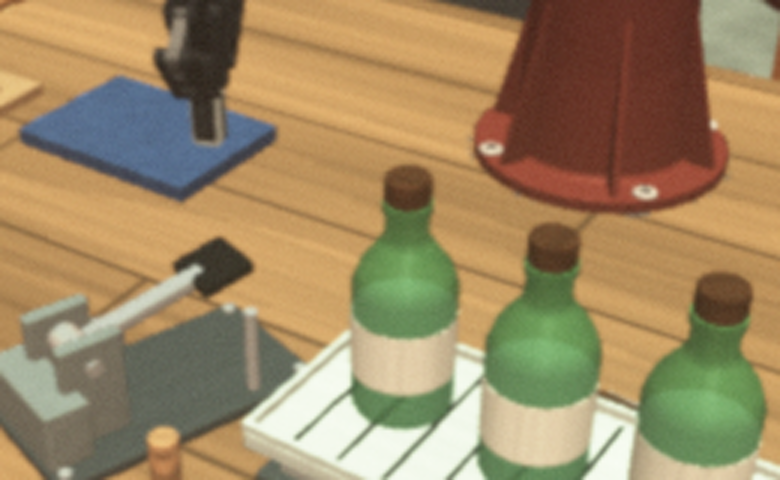

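All three stoppers are seated and the bottles are upright. The gripper is above the paddle (crop 213,265). I'll lower it and press in small steps.

>>> arm_command([
  [[0.004,0,-0.04,0,0,0,0],[0,0,-0.04,0,0,0,0],[0,0,-0.036,0,0,0,0],[0,0,0,0,0,0,0]],
])

```text
clock: 7.9
tcp_pos: [0.4891, -0.1025, 0.1154]
tool_rot: [-1.828, -2.552, 0.001]
wrist_force: [-0.6, -0.0, 0.6]
gripper_width: 0.0004
grip_force: 0.0
```

>>> arm_command([
  [[0,0,-0.004,0,0,0,0],[0,0,-0.004,0,0,0,0],[0,0,-0.004,0,0,0,0],[0,0,-0.004,0,0,0,0]],
])

```text
clock: 8.3
tcp_pos: [0.4904, -0.1036, 0.1052]
tool_rot: [1.829, 2.552, 0.0]
wrist_force: [0.1, -0.0, 0.1]
gripper_width: 0.0
grip_force: 0.0
```

>>> arm_command([
  [[-0.003,0,0,0,0,0,0],[0,0,-0.004,0,0,0,0],[0,0,-0.004,0,0,0,0],[0,0,-0.004,0,0,0,0],[0,0,-0.004,0,0,0,0]],
])

```text
clock: 8.8
tcp_pos: [0.4873, -0.1033, 0.0921]
tool_rot: [-1.83, -2.553, 0.0]
wrist_force: [-3.3, 0.5, 5.1]
gripper_width: 0.0003
grip_force: 2.6
```

>>> arm_command([
  [[0,0,-0.004,0,0,0,0],[0,0,-0.004,0,0,0,0],[0,0,-0.003,0,0,0,0]],
])

```text
clock: 9.1
tcp_pos: [0.4871, -0.1032, 0.0838]
tool_rot: [-1.829, -2.553, 0.0]
wrist_force: [-3.5, 1.4, 7.3]
gripper_width: -0.0001
grip_force: 3.3
```

>>> arm_command([
  [[0,0,-0.003,0,0,0,0],[0,0,0,0,0,0,0],[0,0,0,0,0,0,0]],
])

```text
clock: 9.4
tcp_pos: [0.4871, -0.1032, 0.0817]
tool_rot: [-1.83, -2.553, 0.0]
wrist_force: [-4.0, 0.3, 7.3]
gripper_width: 0.0
grip_force: 3.6
```

Run:
```python
from bench import vision
import cv2
a=vision.capture("scene")["color"][:,:,::-1]
cv2.imwrite("pics/p4.png",cv2.resize(a[140:260,210:370],(800,600),interpolation=cv2.INTER_CUBIC))
```

```text
(no output)
```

View pics/p4.png

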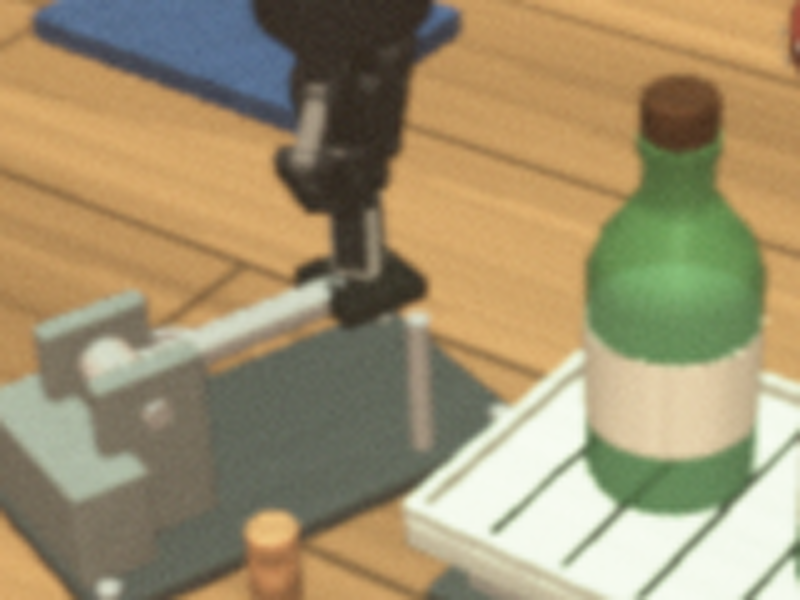

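The paddle is level, at crop (375,280), and the pin top is next to it at (418,318). The force is about 7.5 N and the tip is at 0.0817. I'll trim half a millimetre, settle, then hand in.

>>> arm_command([
  [[0,0,-0.0008,0,0,0,0],[0,0,0,0,0,0,0],[0,0,0,0,0,0,0],[0,0,0,0,0,0,0],[0,0,0,0,0,0,0]],
])

```text
clock: 9.95
tcp_pos: [0.4871, -0.1032, 0.0812]
tool_rot: [-1.83, -2.553, 0.0]
wrist_force: [-4.3, 1.1, 7.1]
gripper_width: 0.0002
grip_force: 3.7
```

```bash
python3 -c "
from bench import readout,job
o=readout.get_obs();print(o['tcp_pos'],o['wrist_force'])
print(job.job_done())"
```

```text
[ 0.48713711 -0.1031865   0.08120551] [-4.28152583  1.14058219  7.08782273]
the job is handed in; nothing more can be done
None
```

I pushed both proud stoppers fully home (the middle one was already seated), then pressed the lift paddle to half-way with the fingertips at 81 mm, and handed the job in at about 10 s with the arm still holding it there.

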